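Set the welding bench's telescoping end stop one hole further out

ROBOT

A 6-joint arm with a two-finger parallel gripper is mounted at the origin on the work surface. World frame = base frame: x ahead of the robot, y to its left, z up, the work surface at z = 0. Lengths are in m, angles in rad, forces in N, time in s.
With the tool pointing down it reaches from about 0.275 to 0.75 m from the base axis. Payload 10.2 kg.
Tool frame: the origin (TCP) lies midway between the tips of the shut fingers; the grasp point (between the pads) lies 19 mm behind it (arm.grip_depth is the distance from the TCP to the grasp point, in m); z points along the fingers, y is the line along which they close (so a half turn about z gives the same grasp; the last joint's range is limited). The gripper opens to 85 mm and grips with 20 to 120 N. Pads are 22 mm wide; open, the fingers measure 114 mm over their backs; the gripper's body (76 mm by 85 mm) begins 54 mm behind the grasp point. The pads swing forward as they close: fully open they stand 13 mm farther back than shut.
Start: joints at [-1.344, 0.313, 1.498, -0, 1.331, -0.223], TCP at [0.228, -0.473, 0.231] pointing down, gripper open.
Joint ranges: [-2.94, 2.94], [-0.97, 2.17], [0.19, 2.56], [-1.23, 4.37], [0.02, 3.11], [-2.88, 2.88]. Speed limits (rad/s): [2.39, 2.39, 3.01, 3.14, 3.14, 3.14].

INTERFACE

Orientations are given as a unit quaternion [w, x, y, z].
In Python, from station import arm gives the robot as it stands.
- The arm moves only by the tool arm_command, never from a script. Its argument "commands" is a list of rows, each an object with "slide": the shift along the world's x, y, z in mm, a list of three; "dr": the turn, a rotation vector about the world's x, y, z in degrees, a list of three. In form: [{"slide": [tx, ty, tz], "dr": [wx, wy, wz]}, ...]. A call has 1 to 12 rows; each row is the pose to reach, as a shift and turn from the pose commanded when the call began; what a row does not reach only later rows make up. A row lasts 1/8 s, in which the tool goes at most 62.5 mm and 10.7 degrees, less where a joint would pass 70% of its speed; a pose out of reach is approached as far as the arm can. A call with a gripper value outside its range is refused whole. "claw" is the gripper's target within -1 to 1 (shut at 1, half-way at 0, fully open at -1), set as the call begins (left out, the last holds). The fingers move at their own pace and stop on an object; "squeeze" is the grip in N (left out, the last holds). Time passes only in rows, so rows that repeat a pose let the fingers close. It gives the time, the measured TCP pose, the force, the opening and the grip force at its end, in the units of the state.
- arm.get_state(): the state, without advancing time (a new reading comes with each control period).
- arm.snapshot(name): name is "side" or "top" or "wrist"; returns a dict with "pixels" (384x512x3 uint8, red, green, blue), "intrinsics" (3x3 intrinsics, pixels), "R" (3x3) and "t" (3): a world point X has camera coordinates R X + t; the wrist camera has in their place "T_tool_cam" (4x4, takes a point from camera to tool coordinates, whose origin is the TCP and whose axes are the flange's). Camera axes: x right, y down, z forward; pixel columns grow to the right and rows downward; lengths in m; the calibration is good to about 2 mm. A picture is of the moment at which its call begins: read the wrist's pose just before it. There is no depth.
- arm.finish_job(): hands the job in; it is judged then, once.
The state is a dict: "clock": time; "joint_pos": joint angles; "joint_velocities": joint speeds; "joint_efforts": joint torques, N m; "tcp_pos": TCP position; "tool_rot": TCP orientation; "wrist_force": force on the tool from outside, world axes, zero at the start; "moment": the same for the moment, N m; "gripper_width": finger opening in m; "grip_force": force on a finger pad.
Only numpy, scipy, OpenCV 4.12 (cv2) and the standard library are available. Lean on these libraries where they do the work, as an engineer would, in place of code of your own. Each camera call takes 0.05 s, during which the arm holds its last target. There are 200 camera calls.

TASK

On the welding bench, move the telescoping end stop one hole further out: press the red sprung button down, slide the bar out and let the button pop up fully into the next hole, not running on past it. Work gently and by feel, stopping as soon as it catches so that the locking pin is never forced hard against the edge of a hole; leave the tools and pieces lying around it where they are, and let go at the end.

Things in the scene. Friction and masses are not known exactly. Their poses are not given: they have to be found in the camera images.
- knob (a point): Red push button: upright red cylinder, 26 mm across, 34 mm tall, on an 8 mm stem above the sleeve. The point is on its axis, 12 mm below its top, 22 mm above its underside, 36 mm above the sleeve's top while up. It is carried by the sliding bar and moves along with it. Below the sleeve's top wall its stem bears a 12 mm square locking pin.
- button (a joint): How far the button is pressed straight down, m: 0 fully up (popped into a hole), 0.009 fully down; a spring lifts it (4 N at the top, 7.6 N at the bottom). Up, the pin stands 5 mm into a 15 mm hole and locks the bar (1.5 mm play each way); pressed more than 5 mm the bar is free. Let go between holes it rides under the wall at about 0.005 and pops up by itself at a hole.
- bar (a joint): How far the bar is slid out of the sleeve, m: about 0 in the first hole, somewhere from 0.042 to 0.066 in the next hole (set by hand, differs from job to job), and 0.032 more in the last hole. It slides with about 2 N of friction and stays where it is left.
- sleeve (a point): Centre of the top face of the blue outer sleeve, 56 mm above the table; sleeve 190 mm long (its x axis, pointing the way the bar slides out) and 41 mm wide, on a base plate 200 x 90 x 8 mm bolted to the table. A slot runs along its top. The first hole is 40 mm behind this point; a brass strip on top holds the two further holes (black discs).
- end_plate (a point): Middle of the top edge of the copper-faced end plate (75 mm wide, 66 mm tall) on the outer end of the aluminium sliding bar, 69 mm above the table, above the bar's axis, 152 mm out from the sleeve's centre at the start.
- rule: loose aluminium rule, 200 x 26 x 4 mm, lying beside the sleeve; its origin is at its underside. Not part of the job.
- offcut: loose aluminium angle offcut, 90 x 40 x 40 mm, lying on the other side of the sleeve; its origin is at its underside. Not part of the job.
- wrench: loose steel wrench; its origin is at its underside. Not part of the job.
- magnet: loose red welding magnet block, 85 x 60 x 16 mm; its origin is at its underside. Not part of the job.

How it is judged:
By the outcome, as a careful person would: the job done as asked, in the order asked, and still so for the second after the job is handed in, with the robot touching nothing.
It also fails if it takes over 42 s, if anything falls off the work surface, if the arm or the gripper's body presses on something with over 40 N, if the wrist force passes 120 N, or if a joint passes its speed limit or range.

## Working session

There is one attempt and no reset: what is moved stays moved. The work goes in short steps, Python scripts to look and compute and a tool call to move; the robot and the scene stay as the last step left them, time stands still between calls to the robot, and variables do not carry over. Pictures are saved under pics/ and viewed, at most 10 in all, crops included, and the job is handed in when it is done.

Besides the shell and the picture viewer there is one more tool, called after "Request:" as name([rows], argument=value, ...), one row to a line, values as JSON. arm_command: Moves the arm, as the interface text tells. Its arguments: {"type":"object","properties":{"commands":{"type":"array","items":{"type":"object","properties":{"slide":{"type":"array","items":{"type":"number"}},"dr":{"type":"array","items":{"type":"number"}}}}},"claw":{"type":"number"},"squeeze":{"type":"number"}},"required":["commands"]}

```bash
mkdir -p pics; cat > h.py <<'E'
import numpy as np, cv2
from station import arm
def snap(n,f,crop=None,s=1):
    d=arm.snapshot(n); p=d["pixels"][:,:,::-1]
    np.savez(f"pics/{f}.npz",**{k:v for k,v in d.items()})
    if crop: a,b,c,e=crop; p=p[b:e,a:c]
    cv2.imwrite(f"pics/{f}.png",cv2.resize(p,None,fx=s,fy=s,interpolation=cv2.INTER_CUBIC)); return d
def onplane(d,u,v,z):
    K,R,t=map(np.array,(d["intrinsics"],d["R"],d["t"]))
    r=R.T@np.linalg.solve(K,[u,v,1]); c=-R.T@t
    return c+r*(z-c[2])/r[2]
def proj(d,X):
    q=d["intrinsics"]@(d["R"]@np.array(X)+d["t"]); return q[:2]/q[2]
E
python3 - <<'E'
from h import *
snap("top","top0",s=1.5); snap("side","side0",s=1.5)
s=arm.get_state();print(s["tool_rot"],s["tcp_pos"],s["wrist_force"],s["clock"])
E
```

```text
[-5.82473963e-04  9.74819079e-01  2.22996466e-01  9.36218301e-06] [ 0.22821658 -0.47255826  0.23079663] [-0.228359   -0.17844051 -0.35205338] 0.1
```

View pics/top0.png

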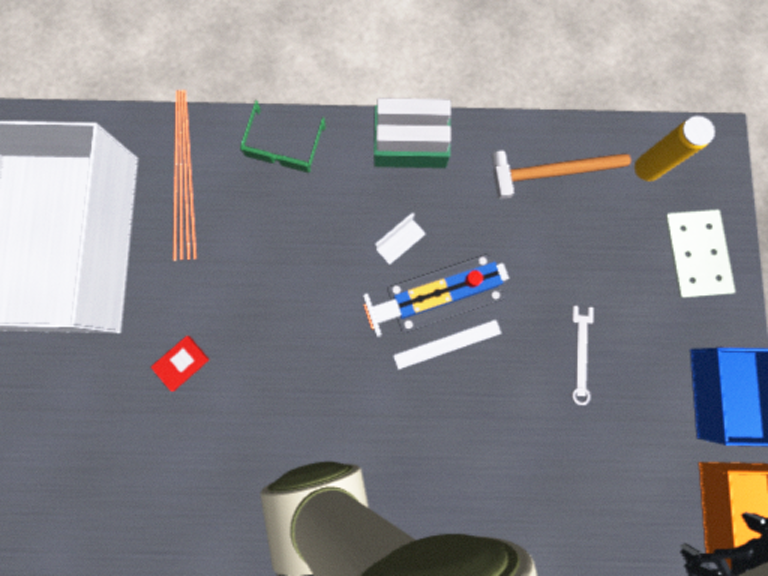

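View pics/side0.png

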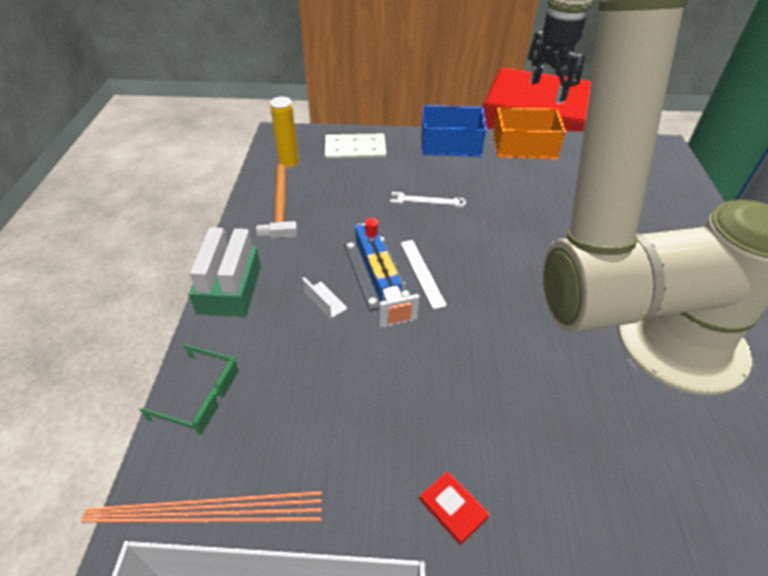

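The top view shows the knob at about (475,279), the brass strip at (430,293) and the end plate at (372,313). The bar slides out to the left, and the rule and offcut lie on either side. I'll zoom in to get positions.

```bash
python3 - <<'E'
from h import *
d=np.load("pics/top0.npz"); p=d["pixels"][:,:,::-1][165:235,235:345]
cv2.imwrite("pics/c.png",cv2.resize(p,None,fx=7,fy=7,interpolation=cv2.INTER_CUBIC))
for n,u,v,z in [("knob",475,278,.104),("brass",430,293,.056),("sleeveR",500,272,.056),("endplate",372,314,.069)]:
    print(n,onplane(d,u/1.5,v/1.5,z).round(4))
print((-d["R"].T@d["t"]).round(3))
E
```

```text
knob [ 0.5854 -0.1879  0.104 ]
brass [ 0.5651 -0.1167  0.056 ]
sleeveR [ 0.605  -0.2412  0.056 ]
endplate [ 0.5249 -0.0154  0.069 ]
[ 0.44  -0.03   0.974]
```

View pics/c.png

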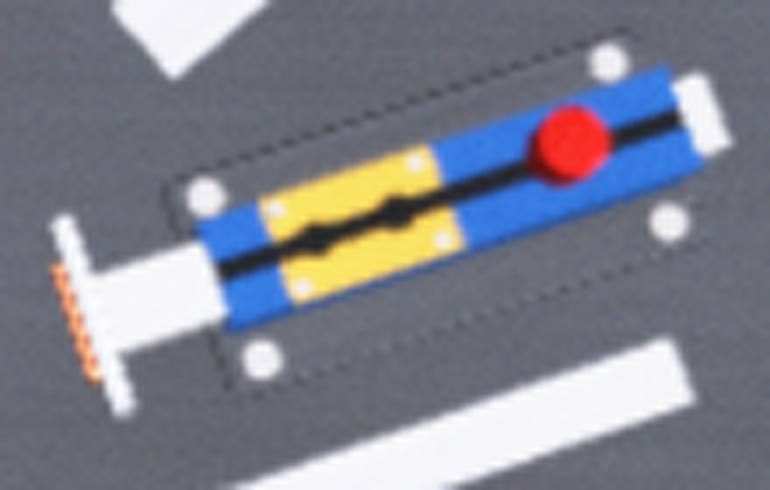

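Zoomed crop (7x): the holes are at about (397,211) and (317,238), the knob top at (573,139), and the sleeve ends at about (213,272) left and (685,116) right.

```bash
python3 - <<'E'
from h import *
d=np.load("pics/top0.npz")
P=lambda a,b,z: onplane(d,235+(a+.5)/7-.5,165+(b+.5)/7-.5,z)
k=P(573,138,.104);h1=P(397,211,.056);h2=P(317,238,.056);l=P(213,273,.056);r=P(684,116,.056)
c=(l+r)/2; x=(l-r)/np.linalg.norm(l-r)
ep=P(94,318,.069)
print(k,h1,h2,c,"len",np.linalg.norm(l-r),"axis",x,np.degrees(np.arctan2(x[1],x[0])))
for n,q in dict(k=k,h1=h1,h2=h2,ep=ep).items(): print(n,((q-c)@x).round(4),((q-c)@[-x[1],x[0],0]).round(4))
s=arm.get_state();print(s["tcp_pos"])
for L in (k,h1,h2):print((L*1000).round(1))
E
```

```text
[ 0.58803061 -0.18728893  0.104     ] [ 0.5669454  -0.12898545  0.056     ] [ 0.55610391 -0.09876003  0.056     ] [ 0.57380109 -0.14904467  0.056     ] len 0.18968569628022827 axis [-0.33409848  0.94253817  0.        ] 109.51772658126539
k -0.0408 -0.0006
h1 0.0212 -0.0002
h2 0.0533 -0.0001
ep 0.1429 0.0031
[ 0.22821658 -0.47255826  0.23079663]
[ 588.  -187.3  104. ]
[ 566.9 -129.    56. ]
[556.1 -98.8  56. ]
```

Everything matches the given sizes: the sleeve measures 190 mm, the knob sits at -41 mm, and the holes are at +21 and +53 mm. So the next hole is about 62 mm from the first, along heading 109.5°. I'll grip the knob across the bar first so the grip can't load the pin, then check from the wrist camera.

Request:
arm_command([
  {"slide": [20, 15, 0], "dr": [0, 0, 5]},
  {"slide": [60, 47, 0], "dr": [0, 0, 14]},
  {"slide": [110, 87, -10], "dr": [0, 0, 24]},
  {"slide": [160, 127, -20], "dr": [0, 0, 34]},
  {"slide": [210, 166, -30], "dr": [0, 0, 44]},
  {"slide": [260, 206, -40], "dr": [0, 0, 54]},
  {"slide": [300, 238, -50], "dr": [0, 0, 64]},
  {"slide": [335, 266, -60], "dr": [0, 0, 74]},
  {"slide": [352, 279, -68], "dr": [0, 0, 80]},
  {"slide": [360, 285, -71], "dr": [0, 0, 83.7]},
  {"slide": [360, 285, -71], "dr": [0, 0, 83.7]},
  {"slide": [360, 285, -71], "dr": [0, 0, 83.7]},
], claw=-0.1)

```text
clock: 1.6
tcp_pos: [0.5879, -0.1881, 0.1604]
tool_rot: [-0.0, 0.578, 0.816, -0.0]
wrist_force: [0.5, 0.1, -0.8]
gripper_width: 0.0469
grip_force: 0.0
```

```bash
python3 - <<'E'
from h import *
from scipy.spatial.transform import Rotation as Ro
s=arm.get_state(); d=snap("wrist","w1",s=1.5)
R=Ro.from_quat(np.roll(s["tool_rot"],-1)).as_matrix()
print(s["clock"],s["tcp_pos"],s["wrist_force"],s["gripper_width"],"tool y",np.degrees(np.arctan2(R[1,1],R[0,1])),R[:,2])
T=d["T_tool_cam"]; M=np.eye(4);M[:3,:3]=R;M[:3,3]=s["tcp_pos"]; W=np.linalg.inv(M@T)
np.savez("pics/w1.npz",R=W[:3,:3],t=W[:3,3],intrinsics=d["intrinsics"])
w=dict(R=W[:3,:3],t=W[:3,3],intrinsics=d["intrinsics"])
for X in ([.588,-.1873,.104],[.567,-.129,.056],[.556,-.0988,.056]): print(proj(w,X)*1.5)
E
```

```text
1.6 [ 0.58792855 -0.18812438  0.16035993] [ 0.45355609  0.0984748  -0.79187241] 0.04691846207865343 tool y 19.37936879863116 [-1.97750646e-04 -2.91209623e-05 -9.99999980e-01]
[373.95709181 328.68354018]
[373.29736007 179.57164888]
[372.57289095 110.8051887 ]
```

View pics/w1.png

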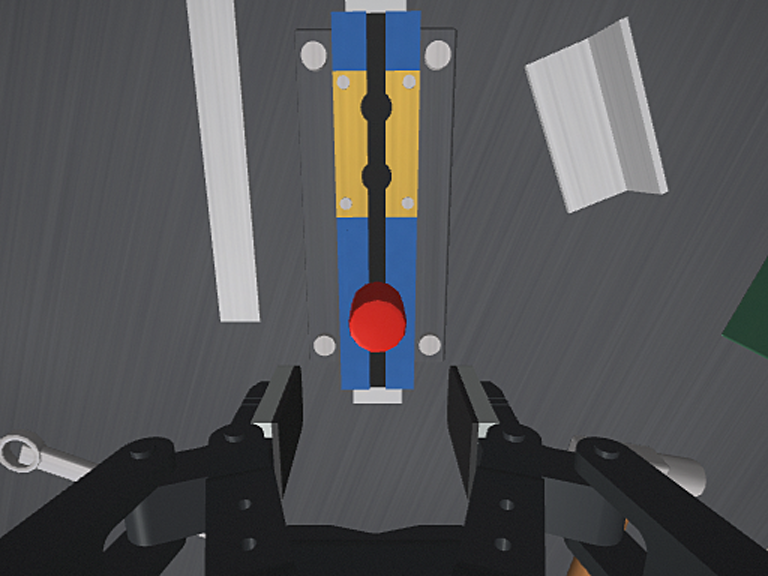

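The wrist view shows the knob's top disc centred at about (377,324) and the holes at (376,176) and (376,107), which is within a few pixels of my predictions. The fingers straddle the knob and clear the loose parts.

```bash
python3 - <<'E'
from h import *
w=np.load("pics/w1.npz")
k=onplane(w,377/1.5,324/1.5,.104);a=onplane(w,376/1.5,176.5/1.5,.056);b=onplane(w,376/1.5,107/1.5,.056)
print(k,a,b,np.linalg.norm((a-k)[:2]),np.linalg.norm((b-a)[:2]),np.degrees(np.arctan2(*(b-k)[1::-1])))
E
```

```text
[ 0.5885357  -0.18479462  0.104     ] [ 0.56777929 -0.12714577  0.056     ] [ 0.55698747 -0.09664112  0.056     ] 0.06127168152418744 0.03235733316690917 109.69118904572849
```

Request:
arm_command([
  {"slide": [0, 1.5, -15], "dr": [0, 0, 0]},
  {"slide": [0, 1.5, -40], "dr": [0, 0, 0]},
  {"slide": [0, 1.5, -65], "dr": [0, 0, 0]},
  {"slide": [0, 1.5, -80], "dr": [0, 0, 0]},
  {"slide": [0, 1.5, -86], "dr": [0, 0, 0]},
  {"slide": [0, 1.5, -86], "dr": [0, 0, 0]},
  {"slide": [0, 1.5, -86], "dr": [0, 0, 0]},
])

```text
clock: 2.52
tcp_pos: [0.5886, -0.1865, 0.0751]
tool_rot: [0.001, 0.577, 0.816, 0.0]
wrist_force: [-0.0, 0.5, 0.6]
gripper_width: 0.0472
grip_force: 0.0
```

Request:
arm_command([
  {"slide": [0, 0, 0], "dr": [0, 0, 0]},
  {"slide": [0, 0, 0], "dr": [0, 0, 0]},
  {"slide": [0, 0, 0], "dr": [0, 0, 0]},
  {"slide": [0, 0, 0], "dr": [0, 0, 0]},
  {"slide": [0, 0, 0], "dr": [0, 0, 0]},
  {"slide": [0, 0, 0], "dr": [0, 0, 0]},
], claw=0.6, squeeze=30)

```text
clock: 3.28
tcp_pos: [0.5885, -0.1864, 0.0745]
tool_rot: [0.0, 0.577, 0.816, 0.0]
wrist_force: [1.5, -0.6, 4.4]
gripper_width: 0.0252
grip_force: 29.8
```

Request:
arm_command([
  {"slide": [0, 0, -2], "dr": [0, 0, 0]},
  {"slide": [0, 0, -4], "dr": [0, 0, 0]},
  {"slide": [0, 0, -6], "dr": [0, 0, 0]},
  {"slide": [0, 0, -7], "dr": [0, 0, 0]},
  {"slide": [0, 0, -7], "dr": [0, 0, 0]},
  {"slide": [0, 0, -7], "dr": [0, 0, 0]},
])

```text
clock: 4.03
tcp_pos: [0.5885, -0.1864, 0.0676]
tool_rot: [0.0, 0.577, 0.816, 0.0]
wrist_force: [1.1, -0.0, 6.6]
gripper_width: 0.0251
grip_force: 30.1
```

The force of 6.6 N agrees with about 7 mm of press, so the bar should be free. I'll slide a few mm and check the force.

Request:
arm_command([
  {"slide": [-0.35, 0.95, 0], "dr": [0, 0, 0]},
  {"slide": [-0.7, 1.9, 0], "dr": [0, 0, 0]},
  {"slide": [-1.0, 2.8, 0], "dr": [0, 0, 0]},
  {"slide": [-1.35, 3.75, 0], "dr": [0, 0, 0]},
])

```text
clock: 4.53
tcp_pos: [0.5873, -0.1831, 0.0677]
tool_rot: [0.001, 0.577, 0.816, -0.0]
wrist_force: [1.6, -1.9, 6.3]
gripper_width: 0.0252
grip_force: 30.1
```

Request:
arm_command([
  {"slide": [-1.3, 3.8, 0], "dr": [0, 0, 0]},
  {"slide": [-3.0, 8.5, 0], "dr": [0, 0, 0]},
  {"slide": [-4.7, 13.2, 0], "dr": [0, 0, 0]},
  {"slide": [-6.4, 17.9, 0], "dr": [0, 0, 0]},
  {"slide": [-8.1, 22.6, 0], "dr": [0, 0, 0]},
  {"slide": [-9.7, 27.3, 0], "dr": [0, 0, 0]},
  {"slide": [-11.4, 32.0, 0], "dr": [0, 0, 0]},
  {"slide": [-13.1, 36.7, 0], "dr": [0, 0, 0]},
  {"slide": [-14.3, 40.0, 0], "dr": [0, 0, 0]},
  {"slide": [-14.8, 41.4, 0], "dr": [0, 0, 0]},
  {"slide": [-14.8, 41.4, 0], "dr": [0, 0, 0]},
])

```text
clock: 5.9
tcp_pos: [0.5724, -0.1413, 0.0676]
tool_rot: [0.001, 0.577, 0.817, -0.0]
wrist_force: [1.0, -0.7, 7.1]
gripper_width: 0.0252
grip_force: 30.1
```

Slid 48 mm, about 13 mm short of the hole. Now I'll ease up until the pin rests under the wall, then open the fingers.

Request:
arm_command([
  {"slide": [0, 0, 0.7], "dr": [0, 0, 0]},
  {"slide": [0, 0, 1.4], "dr": [0, 0, 0]},
  {"slide": [0, 0, 2], "dr": [0, 0, 0]},
  {"slide": [0, 0, 2], "dr": [0, 0, 0]},
])

```text
clock: 6.4
tcp_pos: [0.5724, -0.1414, 0.0695]
tool_rot: [0.0, 0.577, 0.816, 0.0]
wrist_force: [1.8, -0.9, 5.2]
gripper_width: 0.025
grip_force: 30.1
```

Request:
arm_command([
  {"slide": [0, 0, 0], "dr": [0, 0, 0]},
  {"slide": [0, 0, 0], "dr": [0, 0, 0]},
  {"slide": [0, 0, 0], "dr": [0, 0, 0]},
  {"slide": [0, 0, 0], "dr": [0, 0, 0]},
  {"slide": [0, 0, 0], "dr": [0, 0, 0]},
], claw=-0.1)

```text
clock: 7.02
tcp_pos: [0.5721, -0.1411, 0.0692]
tool_rot: [-0.0, 0.577, 0.817, -0.0]
wrist_force: [-0.2, 0.2, 0.4]
gripper_width: 0.047
grip_force: 0.0
```

Request:
arm_command([
  {"slide": [0, 0, 2], "dr": [0, 0, -6]},
  {"slide": [0, 0, 3], "dr": [0, 0, -15]},
  {"slide": [0, 0, 3], "dr": [0, 0, -25]},
  {"slide": [0, 0, 3], "dr": [0, 0, -35]},
  {"slide": [0, 0, 3], "dr": [0, 0, -45]},
  {"slide": [0, 0, 3], "dr": [0, 0, -55]},
  {"slide": [0, 0, 3], "dr": [0, 0, -65]},
  {"slide": [0, 0, 3], "dr": [0, 0, -75]},
  {"slide": [0, 0, 3], "dr": [0, 0, -84]},
  {"slide": [0, 0, 3], "dr": [0, 0, -89.8]},
  {"slide": [0, 0, 3], "dr": [0, 0, -89.8]},
  {"slide": [0, 0, 3], "dr": [0, 0, -89.8]},
])

```text
clock: 8.52
tcp_pos: [0.5721, -0.1411, 0.0723]
tool_rot: [-0.0, 0.985, 0.172, -0.0]
wrist_force: [0.7, -0.3, -0.2]
gripper_width: 0.0469
grip_force: 0.0
```

```bash
cat >> h.py <<'E'
def red(d):
    p=d["pixels"].astype(int); m=((p[...,0]>120)&(p[...,1]<80)&(p[...,2]<80)).astype(np.uint8)
    n,l,st,c=cv2.connectedComponentsWithStats(m); i=1+st[1:,4].argmax(); return st[i],c[i].round(2)
def status(f):
    s=arm.get_state(); print(s["clock"],s["tcp_pos"].round(4) if hasattr(s["tcp_pos"],"round") else s["tcp_pos"],np.round(s["wrist_force"],2))
    print("wrist",red(snap("wrist","w"+f,s=1.5)))
    d=snap("side","s"+f); v=d["pixels"].astype(int)[100:230,200:300]; print("side",red(dict(pixels=v)))
E
python3 -c "
from h import *
status('2')"
```

```text
8.525 [ 0.5721 -0.1411  0.0723] [ 0.65 -0.34 -0.24]
wrist (array([ 220,  242,   61,   72, 2597], dtype=int32), array([251.47, 285.36]))
side (array([48, 57,  4, 12, 33], dtype=int32), array([49.18, 62.18]))
```

View pics/w2.png

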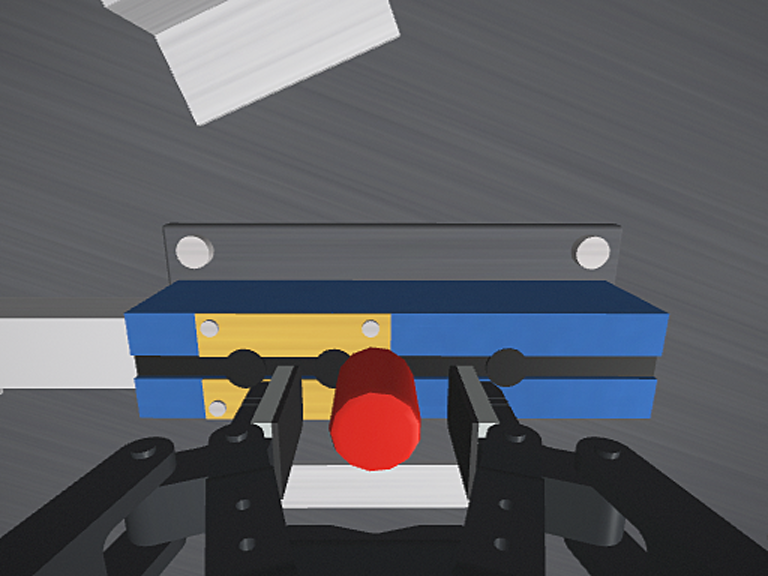

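The knob is centred between the fingers. The next hole shows at about (335,368), left of the knob. I'll push with the rear finger, stopping well short of the hole first.

Request:
arm_command([
  {"slide": [-1.0, 2.8, 0], "dr": [0, 0, 0]},
  {"slide": [-2.0, 5.7, 0], "dr": [0, 0, 0]},
  {"slide": [-2.9, 8.0, 0], "dr": [0, 0, 0]},
  {"slide": [-3.4, 9.4, 0], "dr": [0, 0, 0]},
  {"slide": [-4.0, 11.3, 0], "dr": [0, 0, 0]},
  {"slide": [-4.7, 13.2, 0], "dr": [0, 0, 0]},
  {"slide": [-5.4, 15.1, 0], "dr": [0, 0, 0]},
  {"slide": [-6.0, 17.0, 0], "dr": [0, 0, 0]},
  {"slide": [-6.4, 17.9, 0], "dr": [0, 0, 0]},
])

```text
clock: 9.75
tcp_pos: [0.5662, -0.1244, 0.0724]
tool_rot: [0.001, 0.985, 0.171, 0.001]
wrist_force: [2.9, -6.2, -3.0]
gripper_width: 0.0465
grip_force: 3.8
```

```bash
python3 -c "
from h import *
status('3')"
```

```text
9.75 [ 0.5662 -0.1244  0.0724] [ 2.91 -6.25 -3.02]
wrist (array([ 247,  244,   60,   70, 2488], dtype=int32), array([276.88, 286.14]))
side (array([48, 58,  5, 14, 48], dtype=int32), array([50.38, 64.04]))
```

Contact is made, the bar is at about 55 mm, and sliding takes about 7 N. Small steps from here.

Request:
arm_command([
  {"slide": [-0.2, 0.6, 0], "dr": [0, 0, 0]},
  {"slide": [-0.4, 1.1, 0], "dr": [0, 0, 0]},
  {"slide": [-0.6, 1.7, 0], "dr": [0, 0, 0]},
  {"slide": [-0.8, 2.3, 0], "dr": [0, 0, 0]},
  {"slide": [-0.8, 2.3, 0], "dr": [0, 0, 0]},
])

```text
clock: 10.48
tcp_pos: [0.5653, -0.1222, 0.0724]
tool_rot: [0.001, 0.985, 0.171, 0.001]
wrist_force: [2.2, -5.6, -3.0]
gripper_width: 0.0474
grip_force: 3.4
```

```bash
python3 -c "
from h import *
status('4')"
```

```text
10.475 [ 0.5653 -0.1222  0.0724] [ 2.21 -5.64 -2.96]
wrist (array([ 247,  246,   60,   68, 2480], dtype=int32), array([276.79, 286.26]))
side (array([48, 59,  5, 13, 44], dtype=int32), array([50.61, 64.8 ]))
```

Request:
arm_command([
  {"slide": [-0.17, 0.47, 0], "dr": [0, 0, 0]},
  {"slide": [-0.33, 0.94, 0], "dr": [0, 0, 0]},
  {"slide": [-0.33, 0.94, 0], "dr": [0, 0, 0]},
])

```text
clock: 10.95
tcp_pos: [0.565, -0.1212, 0.0725]
tool_rot: [0.001, 0.985, 0.171, 0.001]
wrist_force: [1.9, -7.1, -2.7]
gripper_width: 0.0471
grip_force: 3.3
```

```bash
python3 -c "
from h import *
status('5')"
```

```text
10.95 [ 0.565  -0.1212  0.0725] [ 1.95 -7.07 -2.74]
wrist (array([ 247,  244,   59,   70, 2475], dtype=int32), array([276.71, 286.2 ]))
side (array([48, 59,  5, 14, 46], dtype=int32), array([50.59, 64.89]))
```

Request:
arm_command([
  {"slide": [-0.17, 0.47, 0], "dr": [0, 0, 0]},
  {"slide": [-0.33, 0.94, 0], "dr": [0, 0, 0]},
  {"slide": [-0.33, 0.94, 0], "dr": [0, 0, 0]},
])

```text
clock: 11.42
tcp_pos: [0.5646, -0.1201, 0.0725]
tool_rot: [0.001, 0.985, 0.171, 0.0]
wrist_force: [1.2, -5.8, -1.4]
gripper_width: 0.0471
grip_force: 2.9
```

```bash
python3 -c "
from h import *
status('6')"
```

```text
11.425 [ 0.5646 -0.1201  0.0725] [ 1.19 -5.77 -1.41]
wrist (array([ 247,  245,   59,   69, 2498], dtype=int32), array([276.66, 286.28]))
side (array([49, 60,  5, 13, 42], dtype=int32), array([50.79, 65.17]))
```

Request:
arm_command([
  {"slide": [-0.15, 0.4, 0], "dr": [0, 0, 0]},
  {"slide": [-0.3, 0.8, 0], "dr": [0, 0, 0]},
  {"slide": [-0.3, 0.8, 0], "dr": [0, 0, 0]},
])

```text
clock: 11.9
tcp_pos: [0.5643, -0.1189, 0.0726]
tool_rot: [0.001, 0.985, 0.171, 0.0]
wrist_force: [-0.1, -1.8, 1.0]
gripper_width: 0.0471
grip_force: 0.8
```

```bash
python3 -c "
from h import *
status('7')"
```

```text
11.9 [ 0.5643 -0.1189  0.0726] [-0.12 -1.83  1.  ]
wrist (array([ 246,  249,   62,   72, 2635], dtype=int32), array([277.07, 292.56]))
side (array([49, 59,  5, 13, 39], dtype=int32), array([50.79, 64.72]))
```

It popped. The push force fell from about 6 N to under 2 N, and the knob jumped toward the camera. Back the finger off to the middle of the gap and check.

Request:
arm_command([
  {"slide": [0.7, -2, 0], "dr": [0, 0, 0]},
  {"slide": [2.0, -5.5, 0], "dr": [0, 0, 0]},
  {"slide": [3.0, -8.5, 0], "dr": [0, 0, 0]},
  {"slide": [3.5, -9.9, 0], "dr": [0, 0, 0]},
  {"slide": [3.5, -9.9, 0], "dr": [0, 0, 0]},
  {"slide": [3.5, -9.9, 0], "dr": [0, 0, 0]},
])

```text
clock: 12.75
tcp_pos: [0.5674, -0.1281, 0.0723]
tool_rot: [-0.0, 0.985, 0.171, -0.0]
wrist_force: [-0.4, -0.0, 0.1]
gripper_width: 0.0472
grip_force: 0.0
```

```bash
python3 -c "
from h import *
status('8')"
```

```text
12.75 [ 0.5674 -0.1281  0.0723] [-0.35 -0.04  0.11]
wrist (array([ 220,  247,   62,   75, 2762], dtype=int32), array([252.22, 292.12]))
side (array([49, 59,  4, 12, 33], dtype=int32), array([50.42, 63.42]))
```

View pics/w8.png

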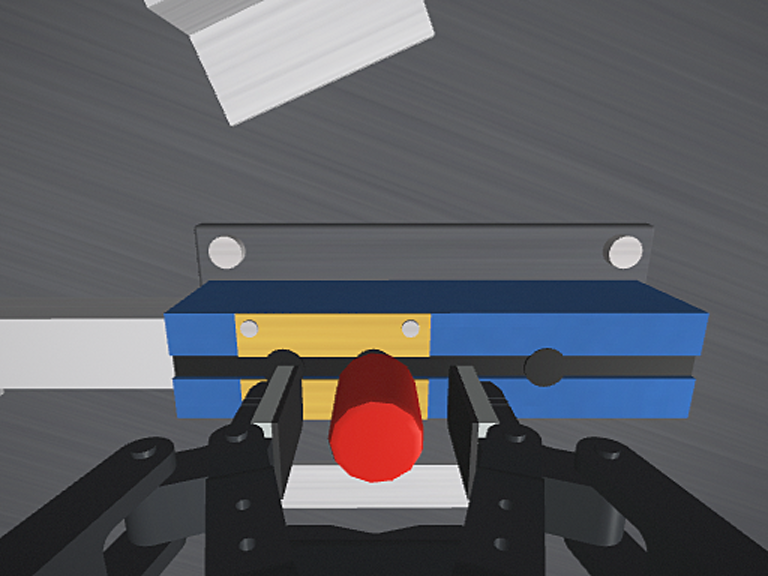

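The knob is centred over the next hole and standing higher. I'll retract straight up and verify the height.

Request:
arm_command([
  {"slide": [0, 0, 8], "dr": [0, 0, 0]},
  {"slide": [0, 0, 25], "dr": [0, 0, 0]},
  {"slide": [0, 0, 50], "dr": [0, 0, 0]},
  {"slide": [0, 0, 75], "dr": [0, 0, 0]},
  {"slide": [0, 0, 92], "dr": [0, 0, 0]},
  {"slide": [0, 0, 100], "dr": [0, 0, 0]},
  {"slide": [0, 0, 100], "dr": [0, 0, 0]},
  {"slide": [0, 0, 100], "dr": [0, 0, 0]},
  {"slide": [0, 0, 100], "dr": [0, 0, 0]},
])

```text
clock: 13.98
tcp_pos: [0.5672, -0.1281, 0.1716]
tool_rot: [-0.0, 0.985, 0.171, -0.001]
wrist_force: [-0.2, -0.3, -0.4]
gripper_width: 0.0467
grip_force: 0.0
```

```bash
python3 - <<'E'
from h import *
from scipy.spatial.transform import Rotation as Ro
# height check in frame w8: bottom edge row of top disc
T=arm.snapshot("wrist"); K=T["intrinsics"]
R=Ro.from_quat([.985,.171,0,0]).as_matrix(); M=np.eye(4);M[:3,:3]=R;M[:3,3]=[.5674,-.1281,.0723]
W=np.linalg.inv(M@T["T_tool_cam"]); w=dict(R=W[:3,:3],t=W[:3,3],intrinsics=K)
ux=R[:,0]
for z in (.099,.1015,.104):
    c=np.array([.5674,-.1281,z]); print(z,[proj(w,c+s*.013*ux).round(1) for s in (-1,1)])
print("measured bottom row", 247+75)
status('9')
E
```

```text
0.099 [array([250.5, 316. ]), array([250.6, 260.5])]
0.1015 [array([250.5, 319.8]), array([250.6, 263.5])]
0.104 [array([250.6, 323.7]), array([250.7, 266.5])]
measured bottom row 322
14.025 [ 0.5673 -0.1281  0.1717] [-1.24 -0.49 -0.12]
wrist (array([233, 195,  36,  36, 952], dtype=int32), array([250.74, 213.  ]))
side (array([49, 60,  9, 12, 84], dtype=int32), array([52.98, 65.11]))
```

View pics/w9.png

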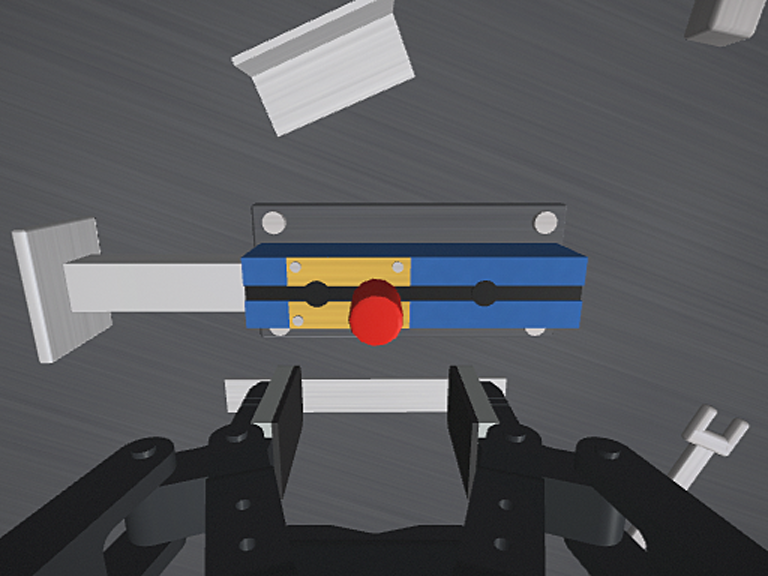

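Between the riding and popped states the disc's lower edge moved 8 px (314 to 322). A 5 mm rise predicts 7.7 px, so the button is fully up. The wrist view shows the knob over the next hole, the tool clear of everything, and the rule and offcut beside the sleeve. Handing in.

```bash
python3 -c "
from station import arm
print(arm.finish_job())"
```

```text
the job is handed in; nothing more can be done
None
```

The end stop is one hole further out: the bar slid about 61 mm, the button measures fully up in the next hole, pushing force stayed at about 7 N, the tool is clear, and the job was handed in at about 14 s.

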